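Fold down a row of sample tabs with a fingertip stroke

ROBOT

A 7-joint arm with a two-finger parallel gripper is mounted at the origin on a cart in front of the work surface, level with it; the furniture and walls round the work are solid. World frame = base frame: x ahead of the robot, y to its left, z up, the work surface at z = 0. Lengths are in m, angles in rad, forces in N, time in s.
With the tool pointing down it reaches from about 0.425 to 0.8 m from the base axis. Payload 8.3 kg.
Tool frame: the origin (TCP) lies midway between the tips of the shut fingers; the grasp point (between the pads) lies 19 mm behind it; z points along the fingers, y is the direction in which the jaws open and shut (so a half turn about z gives the same grasp; the last joint's range is limited). The gripper opens to 85 mm and grips with 20 to 120 N. Pads are 22 mm wide; open, the fingers measure 114 mm over their backs; the gripper's body (76 mm by 85 mm) begins 54 mm behind the grasp point. The pads swing forward as they close: fully open they stand 13 mm farther back than shut.
Start: joints at [1.128, 0.383, 0.016, 1.37, -0.006, 1.388, -0.046], TCP at [0.232, -0.58, 0.231] pointing down, gripper open.
Joint ranges: [-2.95, 2.95], [-0.25, 2.06], [-1.52, 1.56], [0.18, 2.33], [-1.44, 4.58], [0.02, 2.06], [-3.01, 3.01]. Speed limits (rad/s): [2.39, 2.39, 3.01, 3.01, 3.14, 3.14, 3.14].

INTERFACE

Orientations are given as a rotation vector (axis times angle).
In Python, from station import env, vision gives the robot as it stands. The module is installed in compiled form; this text tells all that it offers.
- The arm moves only by the tool servo_tool, never from a script. Its argument "moves" is a list of rows, each an object of numbers: "hand": the opening in per cent of the stroke, from 0 (shut) to 100 (fully open); "tx", "ty", "tz": the shift along the world's x, y, z in mm; "turn": the turn about the world's z in rad. In form: [{"hand": .., "tx": .., "ty": .., "tz": .., "turn": ..}, ...]. A call has exactly 10 rows; each row is the pose to reach, as a shift and turn from the pose measured when the call began; what a row does not reach only later rows make up. A row lasts 1/10 s, in which the tool goes at most 50 mm and 8.59 degrees, less where a joint would pass 70% of its speed; a pose out of reach is approached as far as the arm can. A call with a gripper value outside its range is refused whole. The fingers move at their own pace and stop on an object; the grip force is fixed at half the most. Time passes only in rows, so rows that repeat a pose let the fingers close, or fill a call up. It gives the time, the measured TCP pose, the force and the opening at its end, in the units of the state.
- env.observe(): the state, without advancing time (a new reading comes with each control period).
- vision.capture(name): name is "scene" or "top" or "wrist"; returns a dict with "color" (400x640x3 uint8, blue, green, red), "fx", "fy", "cx", "cy" (pixels), "cam_to_world" (4x4, takes a point from camera to world coordinates); the wrist camera has in their place "T_tool_cam" (4x4, takes a point from camera to tool coordinates, whose origin is the TCP and whose axes are the flange's). Camera axes: x right, y up, looking along -z (the intrinsics and any distortion apply to the point x, -y, -z); pixel columns grow to the right and rows downward; lengths in m; the calibration is good to about 2 mm. The wrist camera is an equidistant fisheye: a pixel r from the principal point sees the ray r / f radians off the axis. A picture is of the moment at which its call begins: read the wrist's pose just before it. There is no depth.
- env.sign_off(): hands the job in, once; it reports no verdict.
The state is a dict: "time_s": time; "joint_positions": joint angles; "joint_vel": joint speeds; "joint_efforts": joint torques, N m; "ee_pos": TCP position; "tool_rot": TCP orientation; "force": force on the tool from outside, world axes, zero at the start; "ft_torque": the same for the moment, N m; "gripper_width": opening from 0.0 (shut) to 1.0 (fully open).
Only numpy, scipy, OpenCV 4.12 (cv2) and the standard library are available. Lean on these libraries where they do the work, as an engineer would, in place of code of your own. Each camera call takes 0.05 s, during which the arm holds its last target.

TASK

The samples behind the white tabs on the blue tally board have been logged: run closed fingertips lightly along the curved row, from the left end (the end away from the red tab) towards the red tab, so that the five white tabs fold over one after the other, in order. Stop before the red tab and lift clear; it must stay standing as it is. Only touch and push the tabs: pinch or lift nothing, do not bear down on the board, and leave the vials and everything else where they stand.

Things in the scene. Friction and masses are not known exactly. Their poses are not given: they have to be found in the camera images.
- tally_board: Blue tally board, 160 x 320 mm, fixed; flat top 10 mm above the worktop. Origin at worktop height under the row's middle; +x away from the robot, +y to the row's left end. Six hinged tabs stand in a curved row (radius 250 mm, bulging away from the robot) on a grey lane. 52 mm beyond each tab a vial stands between four steel pins 11 mm tall.
- tab_1_foot (a point): Foot of the first white tab, counted from the board's left end: point on the board's upper face directly below the middle of the tab's hinge. The white tabs are 40 mm apart along the arc. Hinge: 4 mm above the board, running across the row.
- tab_2_foot (a point): Foot of the second white tab, counted from the board's left end: point on the board's upper face directly below the middle of the tab's hinge.
- tab_3_foot (a point): Foot of the third white tab, counted from the board's left end: point on the board's upper face directly below the middle of the tab's hinge.
- tab_4_foot (a point): Foot of the fourth white tab, counted from the board's left end: point on the board's upper face directly below the middle of the tab's hinge.
- tab_5_foot (a point): Foot of the fifth white tab, counted from the board's left end: point on the board's upper face directly below the middle of the tab's hinge.
- red_tab_foot (a point): Foot of the red tab, the last at the board's right end, 72 mm along the arc past the fifth white tab: point on the board's upper face directly below the middle of its hinge.
- tab_1 (a joint): Hinge of the first white tab, rad. 0: waiting, leaning 20 degrees back to the left, top 28 mm above the board; 0.35: upright; 1.85: folded over to the right, lying almost flat (3 to 7 mm above the board), green patch up. Plate 22 mm wide, 3 mm thick, 25 mm tall. It turns almost freely; gravity drops it to one stop or the other.
- tab_2 (a joint): Hinge of the second white tab, rad. 0: waiting, leaning 20 degrees back to the left, top 28 mm above the board; 0.35: upright; 1.85: folded over to the right, lying almost flat (3 to 7 mm above the board), green patch up. Plate 22 mm wide, 3 mm thick, 25 mm tall. It turns almost freely; gravity drops it to one stop or the other.
- tab_3 (a joint): Hinge of the third white tab, rad. 0: waiting, leaning 20 degrees back to the left, top 28 mm above the board; 0.35: upright; 1.85: folded over to the right, lying almost flat (3 to 7 mm above the board), green patch up. Plate 22 mm wide, 3 mm thick, 25 mm tall. It turns almost freely; gravity drops it to one stop or the other.
- tab_4 (a joint): Hinge of the fourth white tab, rad. 0: waiting, leaning 20 degrees back to the left, top 28 mm above the board; 0.35: upright; 1.85: folded over to the right, lying almost flat (3 to 7 mm above the board), green patch up. Plate 22 mm wide, 3 mm thick, 25 mm tall. It turns almost freely; gravity drops it to one stop or the other.
- tab_5 (a joint): Hinge of the fifth white tab, rad. 0: waiting, leaning 20 degrees back to the left, top 28 mm above the board; 0.35: upright; 1.85: folded over to the right, lying almost flat (3 to 7 mm above the board), green patch up. Plate 22 mm wide, 3 mm thick, 25 mm tall. It turns almost freely; gravity drops it to one stop or the other.
- red_tab (a joint): Hinge of the red tab, rad. 0: waiting, leaning 20 degrees back to the left, top 28 mm above the board; 0.35: upright; 1.85: folded over to the right, lying almost flat (3 to 7 mm above the board), red patch up. Plate 22 mm wide, 3 mm thick, 25 mm tall. It turns almost freely; gravity drops it to one stop or the other.
- vial_1: Clear sample vial with white screw cap, 27 mm across, 58 mm tall, 40 g, loose between its pins beyond the first white tab; its top is 68 mm above the worktop. Origin at the centre of its underside. Not to be moved.
- vial_2: Clear sample vial with white screw cap, 27 mm across, 58 mm tall, 40 g, loose between its pins beyond the second white tab; its top is 68 mm above the worktop. Origin at the centre of its underside. Not to be moved.
- vial_3: Clear sample vial with white screw cap, 27 mm across, 58 mm tall, 40 g, loose between its pins beyond the third white tab; its top is 68 mm above the worktop. Origin at the centre of its underside. Not to be moved.
- vial_4: Clear sample vial with white screw cap, 27 mm across, 58 mm tall, 40 g, loose between its pins beyond the fourth white tab; its top is 68 mm above the worktop. Origin at the centre of its underside. Not to be moved.
- vial_5: Clear sample vial with white screw cap, 27 mm across, 58 mm tall, 40 g, loose between its pins beyond the fifth white tab; its top is 68 mm above the worktop. Origin at the centre of its underside. Not to be moved.
- vial_6: Clear sample vial with white screw cap, 27 mm across, 58 mm tall, 40 g, loose between its pins beyond the red tab; its top is 68 mm above the worktop. Origin at the centre of its underside. Not to be moved.
- beaker: Clear beaker, 105 mm across, 121 mm tall, loose bystander. Origin under its centre.
- marker: Blue marker pen, 132 mm long, 15 mm thick, lying, loose bystander.
- wash: White wash bottle with blue cap, 60 x 92 x 192 mm, loose bystander. Origin under its centre.
- petri: Clear petri dish, 62 mm across, 14 mm tall, loose bystander.
- tape: Roll of tan tape, 96 mm across, 25 mm tall, loose bystander.

How it is judged:
On the way, in this order (a step that is already met when the one before it is completed fails the run):
1. the first white tab has been pushed over, past upright, while the next white tab still waits (value of joint tab_1 above 1 rad and value of joint tab_2 below 0.35 rad), for 0.02 s.
2. the second white tab has been pushed over, past upright, while the next white tab still waits (value of joint tab_2 above 1 rad and value of joint tab_3 below 0.35 rad), for 0.02 s.
3. the third white tab has been pushed over, past upright, while the next white tab still waits (value of joint tab_3 above 1 rad and value of joint tab_4 below 0.35 rad), for 0.02 s.
4. the fourth white tab has been pushed over, past upright, while the next white tab still waits (value of joint tab_4 above 1 rad and value of joint tab_5 below 0.35 rad), for 0.02 s.
5. the fifth white tab has been pushed over, past upright, while the red tab still waits (value of joint tab_5 above 1 rad and value of joint red_tab below 0.35 rad), for 0.02 s.
At the end, for the whole second after the job is handed in: All five white tabs lie folded over (each hinge above 1.6 rad), the red tab still leans back waiting (below 0.2 rad), every vial stands within 10 mm of where it was and within 0.15 rad of upright (value of joint each of tab_1, tab_2, tab_3, tab_4, tab_5 above 1.6 rad and value of joint red_tab below 0.2 rad and distance of each of vial_1, vial_2, vial_3, vial_4, vial_5, vial_6 from where it was at the start of the episode below 0.01 m and angle between each of vial_1, vial_2, vial_3, vial_4, vial_5, vial_6's own z axis and vertical below 0.15 rad); the robot touches nothing.
It fails at once if the red tab is tipped (hinge above 0.3 rad) (value of joint red_tab above 0.3 rad).
It fails at once if the fingers or the arm press on the board or its tabs with more than 15 N (contact force between any of the fingers, the arm and tally_board above 15 N).
It fails at once if a vial is moved or lifted by more than 12 mm or tipped by more than 0.3 rad (distance of any of vial_1, vial_2, vial_3, vial_4, vial_5, vial_6 from where it was at the start of the episode above 0.012 m or angle between any of vial_1, vial_2, vial_3, vial_4, vial_5, vial_6's own z axis and vertical above 0.3 rad).
It fails at once if a bystander (beaker, marker, wash bottle, petri dish, tape roll) is moved by more than 20 mm (distance of any of beaker, marker, wash, petri, tape from where it was at the start of the episode above 0.02 m).
It also fails if it takes over 40 s, if anything falls off the work surface, if the arm or the gripper's body presses on something with over 40 N, if the wrist force passes 120 N, or if a joint passes its speed limit or range.

## Working session

There is one attempt and no reset: what is moved stays moved. The work goes in short steps, Python scripts to look and compute and a tool call to move; the robot and the scene stay as the last step left them, time stands still between calls to the robot, and variables do not carry over. Pictures are saved under pics/ and viewed, and the job is handed in when it is done.

Besides the shell and the picture viewer there is one more tool, called after "Emit:" as name(argument=value, ...), one argument or row to a line, values as JSON. servo_tool: Moves the arm, as the interface text tells. Its arguments: {"type":"object","properties":{"moves":{"type":"array","items":{"type":"object","properties":{"hand":{"type":"number"},"tx":{"type":"number"},"ty":{"type":"number"},"tz":{"type":"number"},"turn":{"type":"number"}}}}},"required":["moves"]}

```bash
mkdir -p pics; python3 - <<'E'
from station import env, vision
import cv2
s=env.observe(); print({k:(v if not hasattr(v,'tolist') else [round(x,4) for x in v.tolist()]) for k,v in s.items()})
for n in ("scene","top"):
    c=vision.capture(n); cv2.imwrite(f"pics/{n}0.png",c["color"]); print(n,c["fx"],c["fy"],c["cx"],c["cy"],c["cam_to_world"],c.keys())
E
```

```text
{'time_s': 0.0, 'joint_positions': [1.1281, 0.3843, 0.0164, 1.3712, -0.0063, 1.3882, -0.0465], 'joint_vel': [0.001, -0.0008, 0.0016, 0.0003, 0.001, 0.0009, -0.0015], 'joint_efforts': [-0.0003, -62.7614, 0.8439, -37.1831, 0.0165, 0.0141, 0.0], 'ee_pos': [0.2316, -0.58, 0.2303], 'tool_rot': [-3.0832, -0.5928, 0.0006], 'force': [-0.1706, -0.7673, -0.0037], 'ft_torque': [0.0405, -0.0217, -0.0126], 'gripper_width': 0.9991201400577365}
scene 383.5351739481049 383.5351739481049 318.40784193290204 202.03406979798785 [[-0.75488114  0.4440563  -0.48266807  0.16509665]
 [-0.6556771  -0.52840995  0.53932408  0.33363753]
 [-0.01555636  0.72359998  0.69004426  0.63201894]
 [ 0.          0.          0.          1.        ]] dict_keys(['color', 'fx', 'fy', 'cx', 'cy', 'cam_to_world'])
top 503.3300942704985 503.3300942704985 316.1715973983114 201.51313584016353 [[ 0.01066842  0.99321916 -0.11576655  0.40733186]
 [-0.99986492  0.01204348  0.01118489 -0.13184076]
 [ 0.01250328  0.11563159  0.99321347  1.29597943]
 [ 0.          0.          0.          1.        ]] dict_keys(['color', 'fx', 'fy', 'cx', 'cy', 'cam_to_world'])
```

View pics/scene0.png

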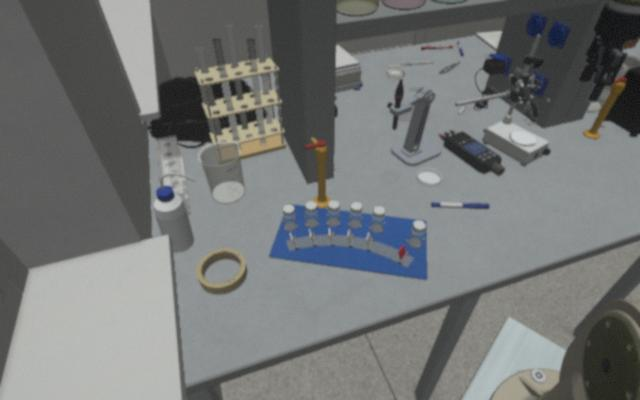

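View pics/top0.png

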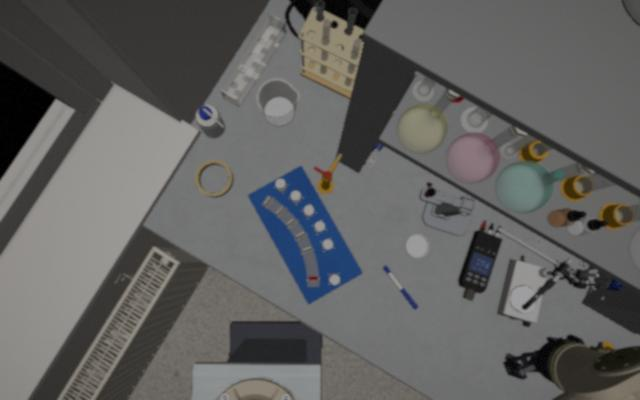

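```bash
python3 - <<'E'
import cv2
a=cv2.imread("pics/top0.png")[155:310,235:370]; cv2.imwrite("pics/topz.png",cv2.resize(a,None,fx=3.8,fy=3.8,interpolation=cv2.INTER_CUBIC))
a=cv2.imread("pics/scene0.png")[130:280,260:440]; cv2.imwrite("pics/scz.png",cv2.resize(a,None,fx=4,fy=4,interpolation=cv2.INTER_CUBIC))
E
```

```text
(no output)
```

View pics/topz.png

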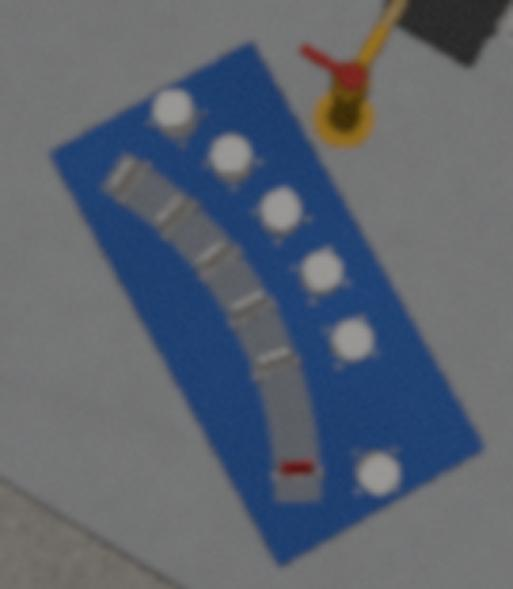

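View pics/scz.png

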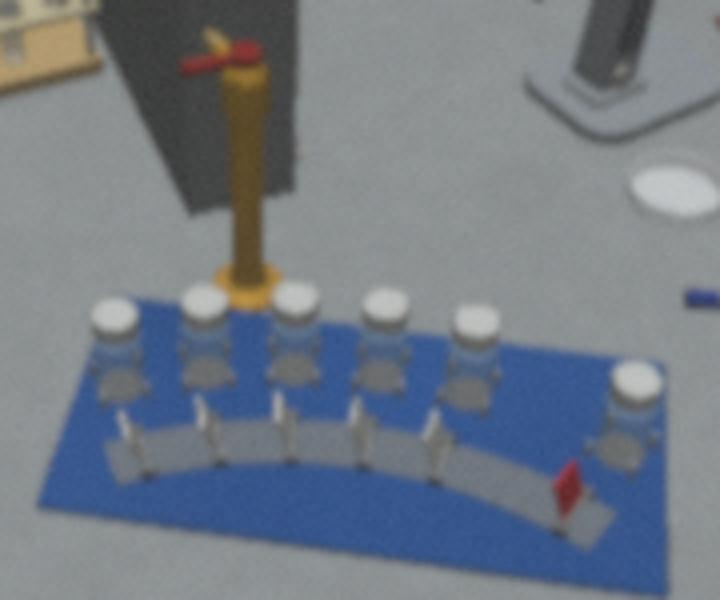

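```bash
cat > fit.py <<'E'
import numpy as np, cv2, json
from scipy.optimize import least_squares
cams={"top":(503.3300942704985,316.1715973983114,201.51313584016353,np.array([[ 0.01066842,0.99321916,-0.11576655,0.40733186],[-0.99986492,0.01204348,0.01118489,-0.13184076],[0.01250328,0.11563159,0.99321347,1.29597943]])),
"scene":(383.5351739481049,318.40784193290204,202.03406979798785,np.array([[-0.75488114,0.4440563,-0.48266807,0.16509665],[-0.6556771,-0.52840995,0.53932408,0.33363753],[-0.01555636,0.72359998,0.69004426,0.63201894]]))}
def proj(c,P):
    f,cx,cy,T=cams[c]; q=(np.asarray(P)-T[:,3])@T[:,:3]
    return np.stack([cx+f*q[:,0]/-q[:,2], cy+f*q[:,1]/q[:,2]],1)
def unproj(c,px,z):
    f,cx,cy,T=cams[c]; px=np.atleast_2d(px)
    d=np.stack([(px[:,0]-cx)/f,-(px[:,1]-cy)/f,-np.ones(len(px))],1)@T[:,:3].T
    return T[:,3]+d*((z-T[2,3])/d[:,2])[:,None]
zt=lambda p:(np.array(p)+.5)/3.8+[234.5,154.5]
zs=lambda p:(np.array(p)+.5)/4+[259.5,129.5]
topv=zt([(174,108),(231,155),(281,209),(322,270),(352,339),(379,473)])
scv=zs([(115,313),(205,300),(296,298),(386,304),(477,322),(638,381)])
s=np.array([0,40,80,120,160,232])/250.
def pt(p,r,s,z):
    a=p[2]-s; return np.stack([p[0]+r*np.cos(a),p[1]+r*np.sin(a),np.full(len(a),z)],1)
def res(p,which):
    o=[]
    if 't' in which:o.append(proj("top",pt(p,.302,s,.068))-topv)
    if 's' in which:o.append(proj("scene",pt(p,.302,s,.068))-scv)
    return np.concatenate(o).ravel()
if __name__=="__main__":
    for w in ("t","s","ts"):
        r=least_squares(res,[.3,0,.6],args=(w,)); p=r.x
        print(w,p.round(4),"rms px",np.sqrt((r.fun**2).mean()).round(3)); print(pt(p,.25,s,.01).round(4)[:,:2].tolist())
    np.save("p.npy",p)
    print("top corners",unproj("top",zt([(253,42),(483,448),(281,566),(51,153)]),.01).round(4))
    print("sc corners",unproj("scene",zs([(133,298),(667,364),(667,596),(40,506)]),.01).round(4))
    print("post base",unproj("top",zt([(344,118)]),0.01),unproj("scene",zs([(248,290)]),.01),'top at',)
    # overlay
    for c,n,off,k,(x0,y0,x1,y1) in (("top","top0",0,3.8,(235,155,370,310)),("scene","scene0",0,4,(260,130,440,280))):
        a=cv2.resize(cv2.imread(f"pics/{n}.png")[y0:y1,x0:x1],None,fx=k,fy=k,interpolation=cv2.INTER_CUBIC)
        def dr(P,col):
            for q in proj(c,P):
                u=((q-[x0-.5,y0-.5])*k-.5).round().astype(int); cv2.circle(a,tuple(int(v) for v in u),2,col,-1)
        dr(pt(p,.302,s,.068),(0,0,255))
        for dr_ in(-.011,.011): dr(pt(p,.25+dr_,s,.014),(0,255,0)); dr(pt(p,.25+dr_,s-.0086/.25,.0375),(255,255,0))
        cv2.imwrite(f"pics/ov_{n}.png",a)
E
python3 fit.py
```

```text
t [ 0.3432  0.1095 -0.5813] rms px 0.215
[[0.5521, -0.0278], [0.5276, -0.0593], [0.4983, -0.0865], [0.4651, -0.1087], [0.4288, -0.1254], [0.3586, -0.14]]
s [ 0.3455  0.1146 -0.5876] rms px 0.163
[[0.5535, -0.024], [0.5288, -0.0554], [0.4994, -0.0824], [0.466, -0.1044], [0.4296, -0.1208], [0.3593, -0.135]]
ts [ 0.3444  0.1118 -0.5833] rms px 0.631
[[0.5531, -0.0259], [0.5285, -0.0574], [0.4991, -0.0846], [0.4659, -0.1067], [0.4295, -0.1233], [0.3593, -0.1378]]
top corners [[ 0.6503 -0.1065  0.01  ]
 [ 0.3775 -0.2637  0.01  ]
 [ 0.2988 -0.13    0.01  ]
 [ 0.5722  0.0291  0.01  ]]
sc corners [[ 0.6413 -0.1087  0.01  ]
 [ 0.3771 -0.2618  0.01  ]
 [ 0.2997 -0.1249  0.01  ]
 [ 0.5714  0.0334  0.01  ]]
post base [[ 0.59865483 -0.16909017  0.01      ]] [[ 0.5941922  -0.15714938  0.01      ]] top at
```

```bash
python3 - <<'E'
from fit import *
def tri(a,b):
    best=min((np.linalg.norm(unproj("top",a,z)-unproj("scene",b,z)),z) for z in np.arange(0,.4,.005)); z=best[1]
    return best,((unproj("top",a,z)+unproj("scene",b,z))/2).round(3)
print("knob",tri(zt((350,73)),zs((246,50))),"handle end",tri(zt((303,48)),zs((183,68))))
p=np.load("p.npy")
for sm in range(-50,185,10):
    a=p[2]-sm/250
    print(sm,pt(p,.25,np.array([sm/250]),0)[0,:2].round(4)*1000,"yaw",round(a+np.pi/2,3))
E
```

```text
knob ((np.float64(0.0007254595126274622), np.float64(0.17)), array([[ 0.602, -0.168,  0.17 ]])) handle end ((np.float64(0.004426463999281432), np.float64(0.165)), array([[ 0.62 , -0.14 ,  0.165]]))
-50 [576.3  18.3] yaw 1.188
-40 [572.3   9.1] yaw 1.148
-30 [5.68e+02 1.00e-01] yaw 1.108
-20 [563.4  -8.8] yaw 1.068
-10 [558.4 -17.5] yaw 1.028
0 [553.1 -25.9] yaw 0.988
10 [547.4 -34.1] yaw 0.948
20 [541.4 -42.1] yaw 0.908
30 [535.1 -49.9] yaw 0.868
40 [528.5 -57.4] yaw 0.828
50 [521.5 -64.6] yaw 0.788
60 [514.3 -71.6] yaw 0.748
70 [506.9 -78.2] yaw 0.708
80 [499.1 -84.6] yaw 0.668
90 [491.2 -90.6] yaw 0.628
100 [483.  -96.3] yaw 0.588
110 [ 474.5 -101.7] yaw 0.548
120 [ 465.9 -106.7] yaw 0.508
130 [ 457.1 -111.4] yaw 0.468
140 [ 448.  -115.7] yaw 0.428
150 [ 438.9 -119.7] yaw 0.388
160 [ 429.5 -123.3] yaw 0.348
170 [ 420.1 -126.5] yaw 0.308
180 [ 410.5 -129.3] yaw 0.268
```

View pics/ov_top0.png

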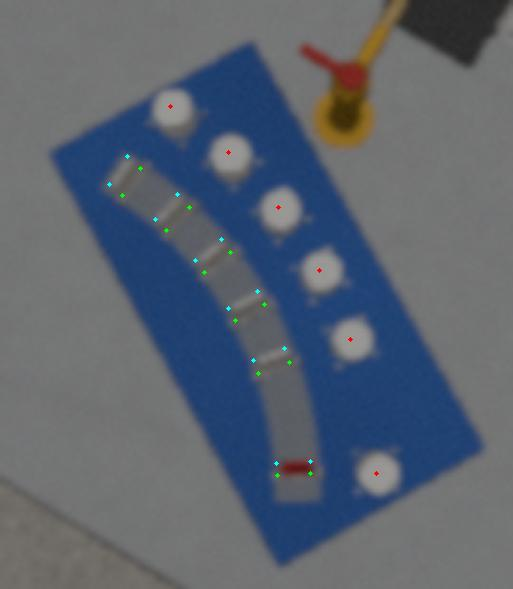

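View pics/ov_scene0.png

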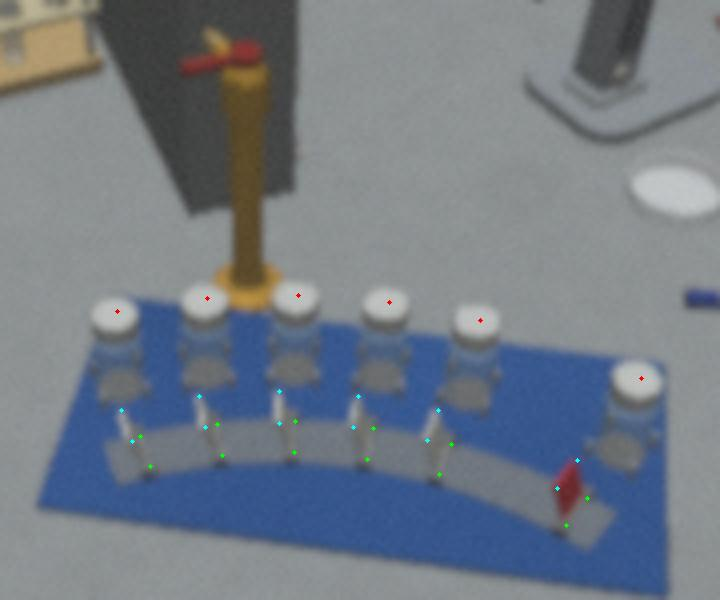

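```bash
python3 - <<'E'
from station import env, vision
import cv2
from scipy.spatial.transform import Rotation as R
s=env.observe();c=vision.capture("wrist"); cv2.imwrite("pics/w0.png",c["color"]); print(c["T_tool_cam"].round(3)); print(R.from_rotvec(s["tool_rot"]).as_matrix().round(3))
E
```

```text
[[ 0.     0.962  0.273  0.068]
 [ 1.     0.    -0.002 -0.   ]
 [-0.001  0.273 -0.962 -0.143]
 [ 0.     0.     0.     1.   ]]
[[ 0.929  0.371 -0.001]
 [ 0.371 -0.929  0.002]
 [ 0.    -0.002 -1.   ]]
```

View pics/w0.png

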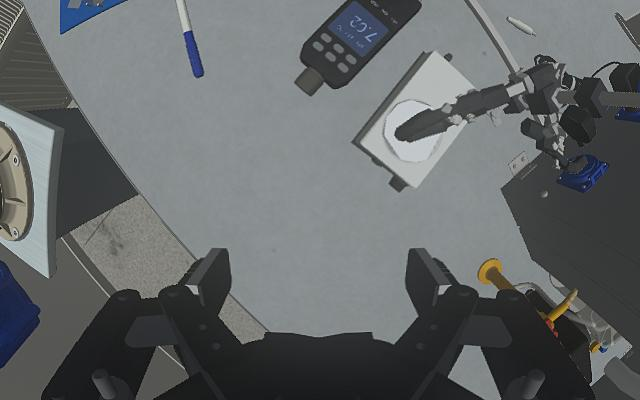

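Emit:
servo_tool(
  moves=[
    {"hand":0,"tx":15,"ty":35,"tz":5,"turn":0.12},
    {"hand":0,"tx":32,"ty":72,"tz":10,"turn":0.25},
    {"hand":0,"tx":50,"ty":110,"tz":15,"turn":0.38},
    {"hand":0,"tx":67,"ty":148,"tz":20,"turn":0.5},
    {"hand":0,"tx":84,"ty":185,"tz":25,"turn":0.63},
    {"hand":0,"tx":101,"ty":222,"tz":30,"turn":0.75},
    {"hand":0,"tx":118,"ty":260,"tz":30,"turn":0.88},
    {"hand":0,"tx":136,"ty":300,"tz":30,"turn":1.0},
    {"hand":0,"tx":153,"ty":338,"tz":30,"turn":1.13},
    {"hand":0,"tx":168,"ty":370,"tz":30,"turn":1.25},
  ],
)

```text
time_s: 1.15
ee_pos: [0.4001, -0.2077, 0.2605]
tool_rot: [-2.147, -2.293, 0.002]
force: [0.7, 0.2, -0.1]
gripper_width: -0.003
```

Emit:
servo_tool(
  moves=[
    {"hand":0,"tx":15,"ty":22,"tz":0,"turn":0.11},
    {"hand":0,"tx":32,"ty":46,"tz":0,"turn":0.22},
    {"hand":0,"tx":50,"ty":72,"tz":0,"turn":0.33},
    {"hand":0,"tx":70,"ty":98,"tz":0,"turn":0.45},
    {"hand":0,"tx":92,"ty":125,"tz":-10,"turn":0.57},
    {"hand":0,"tx":114,"ty":152,"tz":-25,"turn":0.7},
    {"hand":0,"tx":136,"ty":178,"tz":-45,"turn":0.82},
    {"hand":0,"tx":156,"ty":202,"tz":-70,"turn":0.95},
    {"hand":0,"tx":174,"ty":222,"tz":-95,"turn":1.08},
    {"hand":0,"tx":174,"ty":222,"tz":-110,"turn":1.1},
  ],
)

```text
time_s: 2.15
ee_pos: [0.5743, 0.0184, 0.148]
tool_rot: [-0.617, -3.077, -0.001]
force: [-0.0, 0.3, 0.5]
gripper_width: -0.001
```

```bash
cat > snap.py <<'E'
import sys
from station import env, vision
import cv2
s=env.observe(); print(s["time_s"],[round(float(x),4) for x in s["ee_pos"]],[round(float(x),3) for x in s["joint_positions"]])
n=sys.argv[1]
c=vision.capture("wrist"); cv2.imwrite(f"pics/w{n}.png",c["color"])
a=vision.capture("scene")["color"]; cv2.imwrite(f"pics/s{n}.png",cv2.resize(a[130:280,260:440],None,fx=4,fy=4,interpolation=cv2.INTER_CUBIC))
E
python3 snap.py 1
```

```text
2.15 [0.5743, 0.0184, 0.148] [0.426, 0.408, -0.66, 1.606, 0.26, 1.22, 0.89]
```

View pics/w1.png

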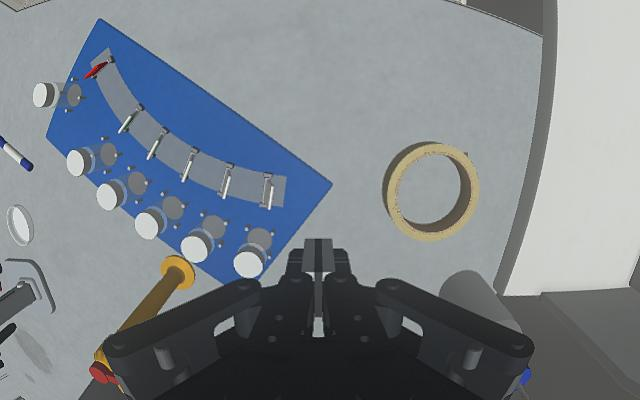

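View pics/s1.png

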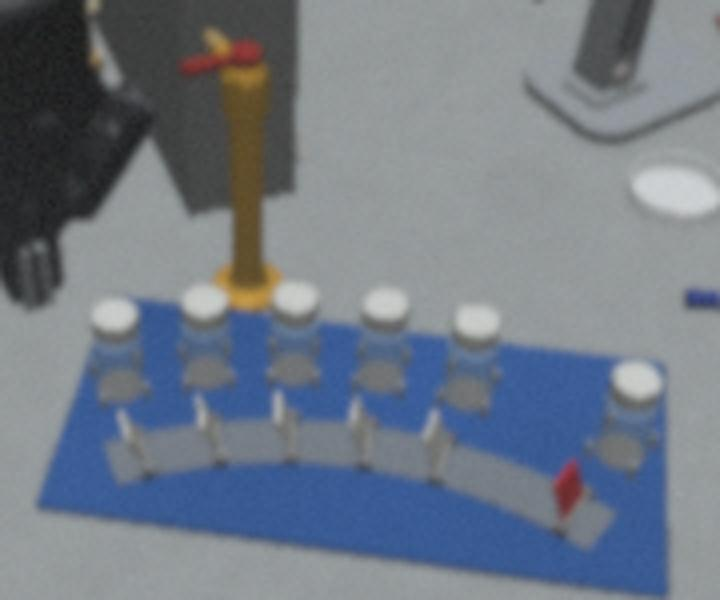

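```bash
cat > wr.py <<'E'
from station import env, vision
from fit import *
from scipy.spatial.transform import Rotation as R
def wcam():
    s=env.observe(); c=vision.capture("wrist"); T=np.eye(4); T[:3,:3]=R.from_rotvec(s["tool_rot"]).as_matrix(); T[:3,3]=s["ee_pos"]
    return c,T@c["T_tool_cam"]
def wproj(c,T,P):
    q=(np.asarray(P)-T[:3,3])@T[:3,:3]; q=q*[1,-1,-1]
    rr=np.hypot(q[:,0],q[:,1]); th=np.arctan2(rr,q[:,2])
    return np.stack([c["cx"]+c["fx"]*th*q[:,0]/rr,c["cy"]+c["fy"]*th*q[:,1]/rr],1)
E
python3 - <<'E'
from wr import *
c,T=wcam(); np.savez("wc.npz",T=T,cx=c["cx"],cy=c["cy"],fx=c["fx"],fy=c["fy"])
p=np.load("p.npy"); x0,y0,x1,y1=20,10,340,290; k=2.4
a=cv2.resize(c["color"][y0:y1,x0:x1],None,fx=k,fy=k,interpolation=cv2.INTER_CUBIC); cv2.imwrite("pics/wraw.png",a)
def d(P,col):
    for q in wproj(c,T,P):
        u=((q-[x0-.5,y0-.5])*k-.5).round().astype(int); cv2.circle(a,tuple(int(v) for v in u),2,col,-1)
d(pt(p,.302,s,.068),(0,0,255))
for e in(-.011,.011): d(pt(p,.25+e,s,.014),(0,255,0)); d(pt(p,.25+e,s-.0086/.25,.0375),(255,255,0))
cv2.imwrite("pics/wov.png",a)
E
```

```text
(no output)
```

View pics/wov.png

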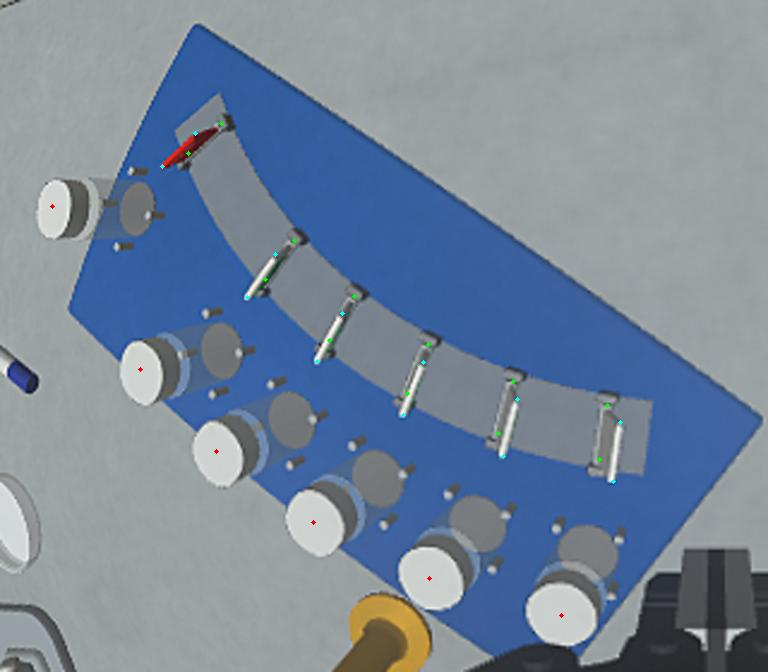

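Emit:
servo_tool(
  moves=[
    {"hand":0,"tx":1,"ty":0,"tz":-20,"turn":0},
    {"hand":0,"tx":1,"ty":0,"tz":-45,"turn":0},
    {"hand":0,"tx":1,"ty":0,"tz":-70,"turn":0},
    {"hand":0,"tx":1,"ty":0,"tz":-90,"turn":0},
    {"hand":0,"tx":1,"ty":0,"tz":-105,"turn":0},
    {"hand":0,"tx":1,"ty":0,"tz":-115,"turn":0},
    {"hand":0,"tx":1,"ty":0,"tz":-120,"turn":0},
    {"hand":0,"tx":1,"ty":0,"tz":-122,"turn":0},
    {"hand":0,"tx":1,"ty":0,"tz":-122,"turn":0},
    {"hand":0,"tx":1,"ty":0,"tz":-122,"turn":0},
  ],
)

```text
time_s: 3.3
ee_pos: [0.5747, 0.0136, 0.0282]
tool_rot: [-0.635, -3.075, 0.003]
force: [-1.0, 0.7, -1.1]
gripper_width: 0.001
```

```bash
python3 snap.py 2
```

```text
3.3 [0.5747, 0.0136, 0.0282] [0.387, 0.539, -0.605, 1.72, 0.357, 0.997, 0.814]
```

View pics/w2.png

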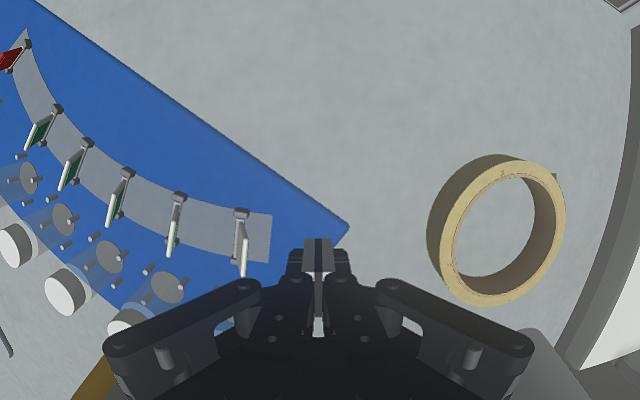

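View pics/s2.png

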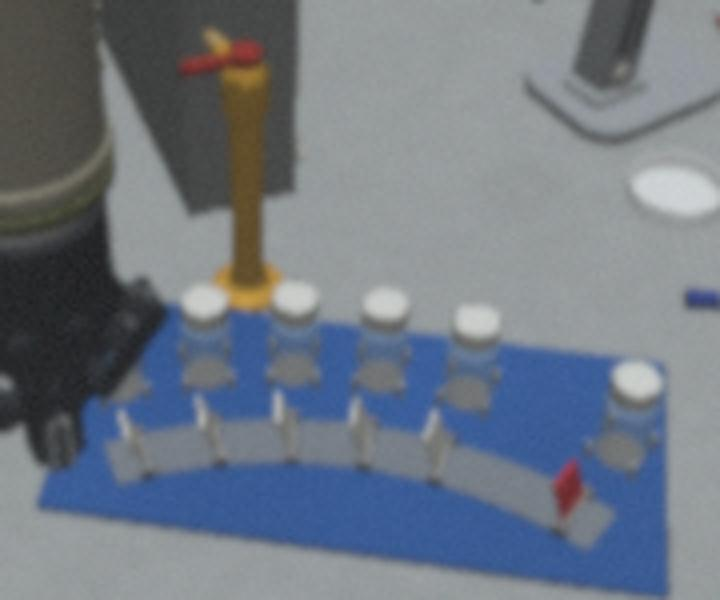

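Emit:
servo_tool(
  moves=[
    {"hand":0,"tx":-2.8,"ty":-5.4,"tz":-2,"turn":-0.02},
    {"hand":0,"tx":-5.4,"ty":-10.8,"tz":-3,"turn":-0.045},
    {"hand":0,"tx":-7.6,"ty":-15.3,"tz":-3,"turn":-0.065},
    {"hand":0,"tx":-10.4,"ty":-20.6,"tz":-3,"turn":-0.09},
    {"hand":0,"tx":-12.8,"ty":-25,"tz":-3,"turn":-0.11},
    {"hand":0,"tx":-15.8,"ty":-30.2,"tz":-3,"turn":-0.133},
    {"hand":0,"tx":-18.4,"ty":-34.5,"tz":-3,"turn":-0.153},
    {"hand":0,"tx":-21.6,"ty":-39.5,"tz":-3,"turn":-0.177},
    {"hand":0,"tx":-24.4,"ty":-43.6,"tz":-3,"turn":-0.197},
    {"hand":0,"tx":-27.3,"ty":-47.7,"tz":-3,"turn":-0.217},
  ],
)

```text
time_s: 4.4
ee_pos: [0.547, -0.0344, 0.0251]
tool_rot: [-0.966, -2.987, 0.003]
force: [-0.0, -0.5, 0.2]
gripper_width: -0.001
```

```bash
python3 snap.py 3
```

```text
4.4 [0.547, -0.0344, 0.0251] [0.453, 0.482, -0.561, 1.796, 0.308, 0.954, 0.708]
```

View pics/w3.png

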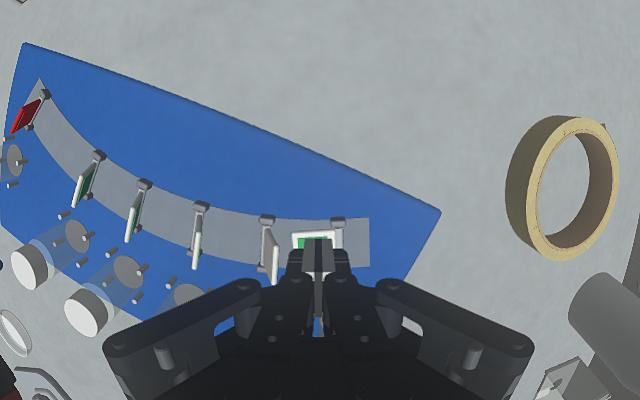

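View pics/s3.png

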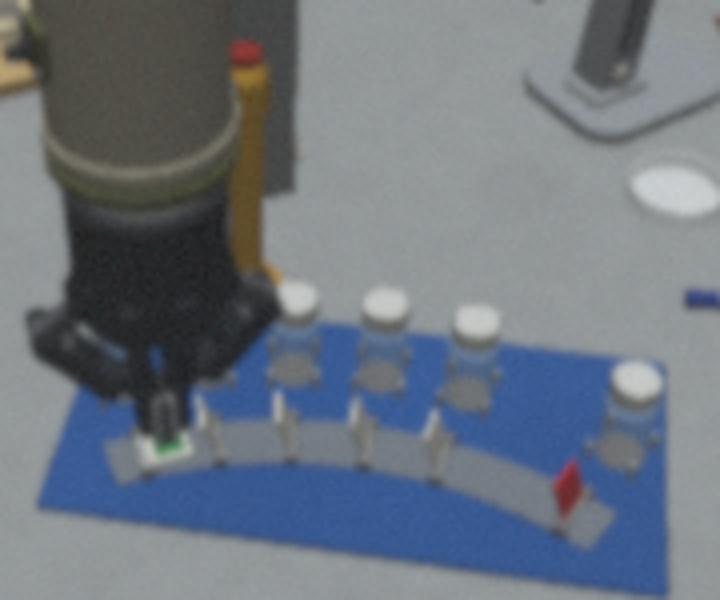

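Emit:
servo_tool(
  moves=[
    {"hand":0,"tx":-3.2,"ty":-4.6,"tz":0,"turn":-0.024},
    {"hand":0,"tx":-6.8,"ty":-9.3,"tz":0,"turn":-0.048},
    {"hand":0,"tx":-10.6,"ty":-13.9,"tz":0,"turn":-0.072},
    {"hand":0,"tx":-14.5,"ty":-18.5,"tz":0,"turn":-0.096},
    {"hand":0,"tx":-18.5,"ty":-23,"tz":0,"turn":-0.12},
    {"hand":0,"tx":-22.7,"ty":-27.3,"tz":0,"turn":-0.144},
    {"hand":0,"tx":-26.9,"ty":-31.6,"tz":0,"turn":-0.168},
    {"hand":0,"tx":-31.2,"ty":-35.8,"tz":0,"turn":-0.192},
    {"hand":0,"tx":-35.6,"ty":-39.8,"tz":0,"turn":-0.216},
    {"hand":0,"tx":-40.1,"ty":-43.8,"tz":0,"turn":-0.24},
  ],
)

```text
time_s: 5.5
ee_pos: [0.5064, -0.0791, 0.0251]
tool_rot: [-1.32, -2.848, 0.003]
force: [-0.1, 0.5, 0.4]
gripper_width: 0.003
```

```bash
python3 snap.py 4
```

```text
5.5 [0.5064, -0.0791, 0.0251] [0.523, 0.405, -0.514, 1.891, 0.249, 0.912, 0.592]
```

View pics/w4.png

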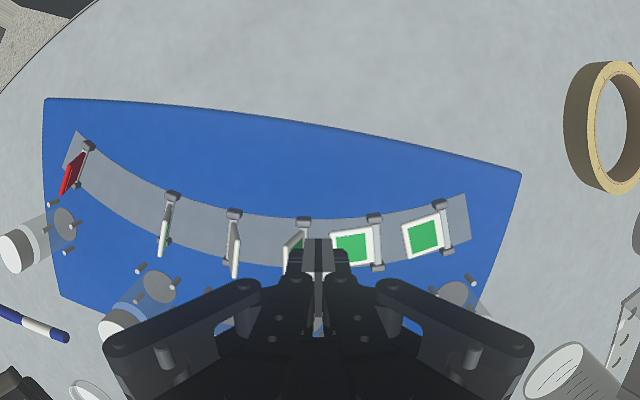

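Emit:
servo_tool(
  moves=[
    {"hand":0,"tx":-4.2,"ty":-3,"tz":0,"turn":-0.024},
    {"hand":0,"tx":-8.9,"ty":-6.7,"tz":0,"turn":-0.048},
    {"hand":0,"tx":-13.6,"ty":-10.3,"tz":0,"turn":-0.072},
    {"hand":0,"tx":-18.5,"ty":-13.8,"tz":0,"turn":-0.096},
    {"hand":0,"tx":-23.4,"ty":-17.2,"tz":0,"turn":-0.12},
    {"hand":0,"tx":-28.5,"ty":-20.5,"tz":0,"turn":-0.144},
    {"hand":0,"tx":-33.6,"ty":-23.6,"tz":0,"turn":-0.168},
    {"hand":0,"tx":-38.8,"ty":-26.6,"tz":0,"turn":-0.192},
    {"hand":0,"tx":-44,"ty":-29.5,"tz":0,"turn":-0.216},
    {"hand":0,"tx":-49.3,"ty":-32.3,"tz":0,"turn":-0.24},
  ],
)

```text
time_s: 6.6
ee_pos: [0.4563, -0.1122, 0.025]
tool_rot: [-1.654, -2.667, 0.004]
force: [0.8, 0.5, 0.5]
gripper_width: 0.001
```

```bash
python3 snap.py 5
```

```text
6.6 [0.4563, -0.1122, 0.025] [0.585, 0.316, -0.469, 2.0, 0.186, 0.871, 0.475]
```

View pics/w5.png

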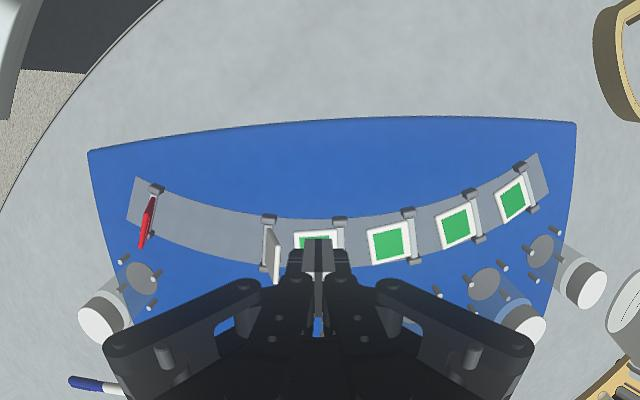

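Emit:
servo_tool(
  moves=[
    {"hand":0,"tx":-3.7,"ty":-1.4,"tz":0,"turn":-0.02},
    {"hand":0,"tx":-8.3,"ty":-3.5,"tz":0,"turn":-0.04},
    {"hand":0,"tx":-12.8,"ty":-5.5,"tz":0,"turn":-0.06},
    {"hand":0,"tx":-17.4,"ty":-7.5,"tz":0,"turn":-0.08},
    {"hand":0,"tx":-22.1,"ty":-9.3,"tz":0,"turn":-0.1},
    {"hand":0,"tx":-26.8,"ty":-11.1,"tz":0,"turn":-0.12},
    {"hand":0,"tx":-31.5,"ty":-12.7,"tz":0,"turn":-0.14},
    {"hand":0,"tx":-36,"ty":-14.3,"tz":0,"turn":-0.16},
    {"hand":0,"tx":-36,"ty":-14.3,"tz":0,"turn":-0.16},
    {"hand":0,"tx":-36,"ty":-14.3,"tz":0,"turn":-0.16},
  ],
)

```text
time_s: 7.7
ee_pos: [0.42, -0.1269, 0.025]
tool_rot: [-1.862, -2.526, 0.004]
force: [0.1, 1.1, 0.0]
gripper_width: 0.001
```

```bash
python3 snap.py 6
```

```text
7.7 [0.42, -0.1269, 0.025] [0.62, 0.251, -0.441, 2.077, 0.144, 0.846, 0.396]
```

View pics/w6.png

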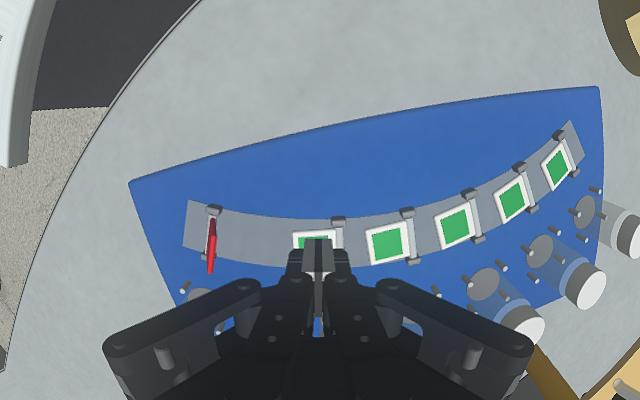

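All five are folded and the red tab is still leaning back. Lifting straight up.

Emit:
servo_tool(
  moves=[
    {"hand":0,"tx":0,"ty":0,"tz":10,"turn":0},
    {"hand":0,"tx":0,"ty":0,"tz":25,"turn":0},
    {"hand":0,"tx":0,"ty":0,"tz":45,"turn":0},
    {"hand":0,"tx":0,"ty":0,"tz":70,"turn":0},
    {"hand":0,"tx":0,"ty":0,"tz":95,"turn":0},
    {"hand":0,"tx":0,"ty":0,"tz":120,"turn":0},
    {"hand":0,"tx":0,"ty":0,"tz":140,"turn":0},
    {"hand":0,"tx":0,"ty":0,"tz":150,"turn":0},
    {"hand":0,"tx":0,"ty":0,"tz":150,"turn":0},
    {"hand":0,"tx":0,"ty":0,"tz":150,"turn":0},
  ],
)

```text
time_s: 8.8
ee_pos: [0.4199, -0.1266, 0.1744]
tool_rot: [-1.861, -2.526, 0.004]
force: [-0.3, -1.0, -0.8]
gripper_width: 0.0
```

```bash
python3 snap.py 7
```

```text
8.8 [0.4199, -0.1266, 0.1744] [0.666, 0.047, -0.456, 1.913, 0.023, 1.192, 0.503]
```

View pics/w7.png

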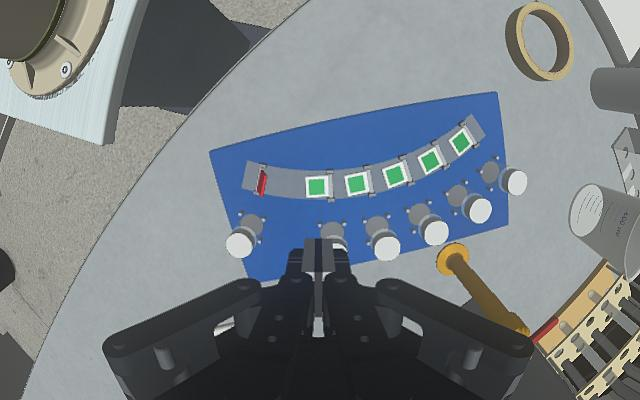

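View pics/s7.png

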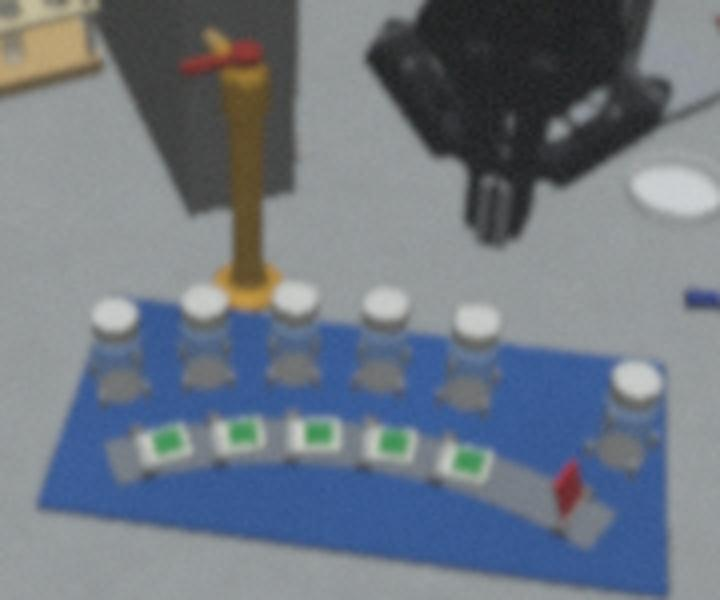

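The pictures show all five tabs flat with their green patches up (scene zoom pixels 168,441 to 470,461). The red tab still leans back at (568,490), all vials are at their starting pixels, and the gripper is clear.

```bash
python3 -c "
from station import env
print(env.sign_off())"
```

```text
the job is handed in; nothing more can be done
None
```

I ran the closed fingertips about 15 mm above the board along the 250 mm arc. The five white tabs folded one after the other from the left end. I stopped about 10 mm past the fifth tab's foot, lifted 150 mm straight up, and handed the job in at about 9 s.

- **Tabs:** The last scene and wrist pictures show all five white tabs flat with green patches up, and the red tab still leaning back. Pictures during the sweep showed each next tab still upright until the fingers reached it.
- **Vials and bystanders:** The vials stand at their original pixel positions. The arm went near no bystander, but I did not measure their positions again at the end.
- **Forces:** The wrist force read about 1.5 N or less at the end of every move; I did not see it within the moves.
- **Disagreement between cameras:** The top and scene cameras differed by about 4–5 mm on the row's position. I used the combined fit, and an overlay on the wrist camera picture agreed with it to about 1–2 mm.
- **Not confirmed:** I judged the hinge angles from the pictures only, and sign-off gave no verdict.

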